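Drive a stuck plug out of a roller sleeve with a drift

ROBOT

A 6-joint arm with a two-finger parallel gripper is mounted at the origin on a cart in front of the work surface, level with it; the furniture and walls round the work are solid. World frame = base frame: x ahead of the robot, y to its left, z up, the work surface at z = 0. Lengths are in m, angles in rad, forces in N, time in s.
With the tool pointing down it reaches from about 0.275 to 0.85 m from the base axis. Payload 19 kg.
Tool frame: the origin (TCP) lies on the centre line of the jaws, within the pads' length; the fingertips stand 17 mm ahead of it and the grasp point (between the pads) lies 2 mm behind it (tcp_to_tips is the distance from the TCP to the fingertips, in m); z points along the fingers, y is the line along which they close (so a half turn about z gives the same grasp; the last joint's range is limited). The gripper opens to 85 mm and grips with 20 to 120 N. Pads are 22 mm wide; open, the fingers measure 114 mm over their backs; the gripper's body (76 mm by 85 mm) begins 54 mm behind the grasp point. The pads swing forward as they close: fully open they stand 13 mm farther back than shut.
Start: joints at [-1.323, 0.15, 1.437, -0, 1.554, -0.134], TCP at [0.214, -0.534, 0.248] pointing down, gripper open.
Joint ranges: [-2.8, 2.8], [-0.68, 2.1], [0.12, 2.68], [-1.39, 4.53], [0.16, 2.79], [-2.81, 2.81]. Speed limits (rad/s): [1.89, 1.89, 2.22, 3.01, 3.01, 3.01].

INTERFACE

Orientations are given as [roll, pitch, yaw] about the fixed x, y, z axes, in that order (R = Rz(yaw) Ry(pitch) Rx(roll)).
In Python, from workcell import * gives the robot as it stands.
- The arm moves only by the tool send_rows, never from a script. Its argument "plan" is a list of rows, each an object with "angular": the turn, a rotation vector about the world's x, y, z in rad, a list of three; "travel": the shift along the world's x, y, z in units of 50 mm (1.0 is 50 mm), a list of three; "claw": the finger opening in mm, from 0 to 85.4. In form: [{"angular": [rx, ry, rz], "travel": [tx, ty, tz], "claw": claw}, ...]. A call has 1 to 12 rows; each row is the pose to reach, as a shift and turn from the pose commanded when the call began; what a row does not reach only later rows make up. A row lasts 1/10 s, in which the tool goes at most 50 mm and 8.59 degrees, less where a joint would pass 70% of its speed; a pose out of reach is approached as far as the arm can. A call with a gripper value outside its range is refused whole. The fingers move at their own pace and stop on an object; the grip force is fixed at half the most. Time passes only in rows, so rows that repeat a pose let the fingers close. It gives the time, the measured TCP pose, the force, the opening and the grip force at its end, in the units of the state.
- state(): the state, without advancing time (a new reading comes with each control period).
- camera(name): name is "scene" or "top" or "wrist"; returns the picture (400x640x3 uint8, red, green, blue); there is no depth.
- camera_params(name): a dict with "fx", "fy", "cx", "cy" (pixels), "origin" and "rotation" of the camera in the world; the wrist camera has in their place "T_tool_cam" (4x4, takes a point from camera to tool coordinates, whose origin is the TCP and whose axes are the flange's). Camera axes: x right, y up, looking along -z (the intrinsics and any distortion apply to the point x, -y, -z); pixel columns grow to the right and rows downward; lengths in m; the calibration is good to about 2 mm. A picture is of the moment at which its call begins: read the wrist's pose just before it. camera_params takes no time and is no camera call.
- job_done(): hands the job in; it is judged then, once.
Trained networks look in the newest picture that a camera, given by its name, has taken for a name from the list of things; names that differ only in an ending like _2 or _b are one class to them, and where a whole thing is asked for, a point or a joint stands for the part that bears it (a point fixed in the world has none). Each returns a list of dicts, best first, with "p" (0 to 1); they miss things now and then, are a little off and sometimes report something else, mostly with a low value. They report only what shows in the picture. A call takes as long as a camera call.
- recognise(camera, name): "pixel" ([column, row] in pixels, amid what is visible of it).
- mark_of(camera, name): "pixel" ([column, row] in pixels: a listed point, or the origin of a listed thing).
The state is a dict: "clock": time; "q": joint angles; "joint_velocities": joint speeds; "joint_torque": joint torques, N m; "ee_pos": TCP position; "eef_rot": TCP orientation; "wrist_force": force on the tool from outside, world axes, zero at the start; "ft_torque": the same for the moment, N m; "finger_gap": opening from 0.0 (shut) to 1.0 (fully open); "gripper_force": force on a finger pad.
Only numpy, scipy, OpenCV 4.12 (cv2) and the standard library are available. Lean on these libraries where they do the work, as an engineer would, in place of code of your own. Each camera call takes 0.05 s, during which the arm holds its last target. There are 200 camera calls.

TASK

A wooden plug is stuck in the rubber roller sleeve that stands clamped in the push-out stand. Take the long drift from the rack by its handle, feel for the off-centre hole in the cap on top of the sleeve, and press the drift gently down through it until the plug drops out of the bottom into the tray of the stand. Then stand the drift back in its hole in the rack, and leave the short drift and everything else as they are.

Things in the scene. Friction and masses are not known exactly. Their poses are not given: they have to be found in the camera images.
- stand: Push-out stand, fixed to the table: 110 x 100 mm steel base carrying an open tray (floor 8 mm above the table, low lips), wooden cheeks, and a wooden top plate (top 74 mm above the table) in which a rubber-coated roller sleeve, 44 mm across, stands clamped. Origin: centre of the base's underside, z up; the bore's axis is this z axis. The sleeve spans 60 to 116 mm above the origin, its foot open
- cap_middle (a point): Point on the axis of the sleeve's 25 mm bore, 124 mm above the table, level with the upper face of the steel cap on the sleeve. The cap, on a rubber gasket that gives 2.5 mm at about 4 N/mm, is a flat washer, 33 mm across, 5 mm thick, with a 16 mm hole (no countersink). It sits off-centre: its hole's centre is 3.5 mm from this point, in a direction that differs each time and is not reported. It does not turn
- slug: Wooden plug stuck in the bore, 24 mm across, 24 mm long. Origin: centre of its lower end; z up its axis. Its upper end starts 21 to 31 mm below the cap's upper face. Rubber strips grip it (5 to 12 N of push slide it) and hold it until its upper end comes down to 5 mm above the sleeve's foot; then it drops into the tray. They do not grip the drift
- rack: Dark wooden rack, fixed to the table: 64 x 154 mm, 60 mm high, long side along its own y. Two upright 17 mm holes at y = +35 mm and y = -35 mm, with floors 5 mm above the table. Origin: centre of its underside, z up. The long drift stands in one hole and the short drift in the other; which is which varies
- drift_long: The long drift: round steel shaft 13 mm across, 90 mm long, flat end (a brass ferrule, 22 mm across, round its top 4 mm), below a square wooden handle 24 x 24 mm, 52 mm tall. 0.12 kg. Origin: centre of its tip (lower end); z up the shaft; x, y square to the handle's faces. The handle spans 90 to 142 mm above the tip; in the rack the tip stands on the hole's floor
- drift_short: the short drift: like the long one but with a shaft only 45 mm long; its brass ferrule rests on the rack's top. Too short for the job, to be left alone. Origin: centre of its tip, z up
- block_in_use: bystander: wooden printing block, 40 x 27 x 34 mm; origin under its middle
- block_round: bystander: round wooden printing block, 66 mm across, 36 mm high; origin under its middle
- tailor_chalk: bystander: flat white tailor's chalk, 34 x 42 x 8 mm; origin under its middle
- thread_spool: bystander: spool of black thread, 30 mm across, 42 mm high, standing; origin under its middle
- block_strip: bystander: long wooden printing block, 30 x 119 x 36 mm; origin under its middle

How it is judged:
By the outcome, as a careful person would: the job done as asked, in the order asked, and still so for the second after the job is handed in, with the robot touching nothing.
It also fails if it takes over 64 s, if anything falls off the work surface, if the arm or the gripper's body presses on something with over 40 N, if the wrist force passes 120 N, or if a joint passes its speed limit or range.

## Working session

There is one attempt and no reset: what is moved stays moved. The work goes in short steps, Python scripts to look and compute and a tool call to move; the robot and the scene stay as the last step left them, time stands still between calls to the robot, and variables do not carry over. Pictures are saved under pics/ and viewed, at most 10 in all, crops included, and the job is handed in when it is done.

Besides the shell and the picture viewer there is one more tool, called after ">>>" by a JSON object that holds its "name" and its "arguments", one argument or row to a line. send_rows: Moves the arm, as the interface text tells. Its arguments: {"type":"object","properties":{"plan":{"type":"array","items":{"type":"object","properties":{"angular":{"type":"array","items":{"type":"number"}},"travel":{"type":"array","items":{"type":"number"}},"claw":{"type":"number"}}}}},"required":["plan"]}

```bash
mkdir -p pics; ls; python3 - <<'E'
from workcell import *
import cv2, numpy as np
s=state(); print({k:np.round(v,3).tolist() for k,v in s.items()})
for c in ["scene","top"]:
    im=camera(c); cv2.imwrite(f"pics/{c}0.png",im[:,:,::-1])
    print(c,{k:np.round(v,4).tolist() for k,v in camera_params(c).items()})
    for n in ["stand","rack","drift_long","drift_short","cap_middle"]:
        print(n,[(np.round(d["pixel"],1).tolist(),round(d["p"],2)) for d in mark_of(c,n)[:3]],[(np.round(d["pixel"],1).tolist(),round(d["p"],2)) for d in recognise(c,n)[:2]])
print(camera_params("wrist"))
E
```

```text
pics
{'clock': 0.0, 'q': [-1.323, 0.151, 1.438, 0.0, 1.554, -0.134], 'joint_velocities': [-0.0, 0.001, 0.0, 0.001, -0.0, -0.002], 'joint_torque': [-0.002, -71.308, -57.086, -0.0, 0.009, 0.0], 'ee_pos': [0.214, -0.533, 0.248], 'eef_rot': [-3.14, -0.0, 0.382], 'wrist_force': [0.308, 0.445, -0.331], 'ft_torque': [-0.004, -0.004, 0.008], 'gripper_force': 0.0, 'finger_gap': 1.0}
scene {'fx': 369.7381, 'fy': 369.7381, 'cx': 320.455, 'cy': 196.9436, 'origin': [0.0301, 0.625, 0.6128], 'rotation': [0.9457, -0.009, -2.2542]}
stand [([378.3, 217.0], 0.93)] [([381.4, 204.1], 0.55)]
rack [([325.9, 258.7], 0.83)] [([326.7, 250.3], 0.87), ([339.9, 213.6], 0.67)]
drift_long [([290.8, 222.6], 0.63)] [([338.8, 214.1], 0.61)]
drift_short [] [([307.6, 231.3], 0.73), ([322.4, 254.8], 0.4)]
cap_middle [([385.6, 176.0], 0.63)] [([379.6, 204.9], 0.81)]
top {'fx': 472.733, 'fy': 472.733, 'cx': 326.8237, 'cy': 201.3205, 'origin': [0.3709, 0.1553, 0.9752], 'rotation': [0.2042, -0.006, -1.3641]}
stand [([399.3, 241.5], 0.77)] [([398.9, 240.7], 0.59)]
rack [([303.3, 233.8], 0.61)] [([298.4, 232.4], 0.57)]
drift_long [([313.5, 241.0], 0.46)] [([316.1, 233.3], 0.77), ([415.6, 132.8], 0.5)]
drift_short [([284.7, 228.6], 0.62)] [([312.3, 232.9], 0.7), ([279.9, 222.7], 0.69)]
cap_middle [([411.3, 232.8], 0.88)] [([369.6, 132.9], 0.69), ([402.5, 239.9], 0.65)]
{'fx': 339.1770792813374, 'fy': 339.1770792813374, 'cx': 321.50983885673116, 'cy': 202.62848704807325, 'T_tool_cam': array([[ 1.60530917e-03,  9.53427910e-01,  3.01616717e-01,
         7.78949822e-02],
       [ 9.99998610e-01, -1.39462762e-03, -9.13842056e-04,
         7.41564501e-04],
       [-4.50639517e-04,  3.01617764e-01, -9.53428823e-01,
        -1.25688189e-01],
       [ 0.00000000e+00,  0.00000000e+00,  0.00000000e+00,
         1.00000000e+00]])}
```

View pics/scene0.png

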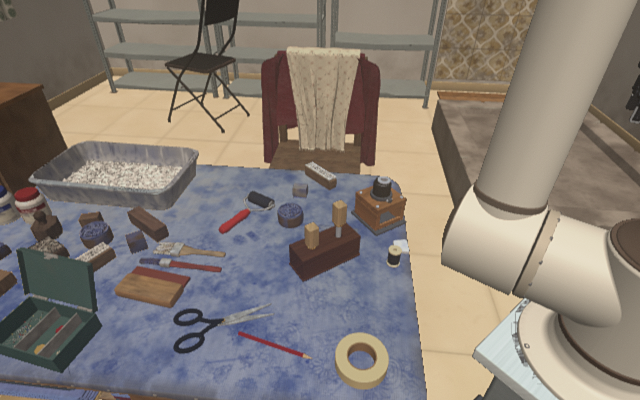

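View pics/top0.png

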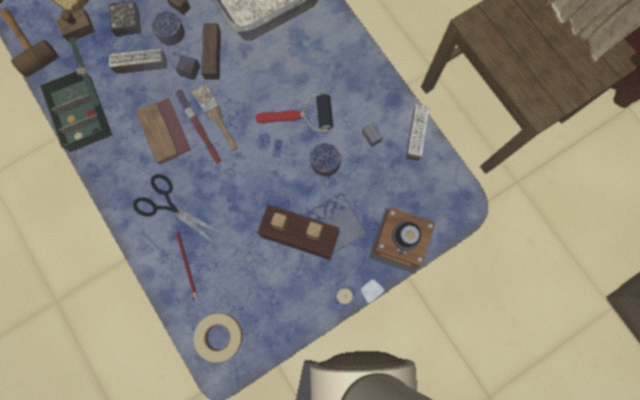

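```bash
cat > h.py <<'E'
from workcell import *
import cv2, numpy as np
from scipy.spatial.transform import Rotation as R
from scipy.optimize import least_squares
def cam(c, s=None):
    p=camera_params(c)
    if c=="wrist":
        T=np.eye(4); T[:3,:3]=R.from_euler("xyz",s["eef_rot"]).as_matrix(); T[:3,3]=s["ee_pos"]
        T=T@p["T_tool_cam"]; return p,T[:3,:3],T[:3,3]
    r=np.array(p["rotation"]); return p,(R.from_euler("xyz",r).as_matrix() if r.size==3 else r),np.array(p["origin"])
def ray(C,px):
    p,M,o=C; d=M@np.array([(px[0]-p["cx"])/p["fx"],-(px[1]-p["cy"])/p["fy"],-1]); return o,d
def at_z(C,px,z):
    o,d=ray(C,px); return o+d*(z-o[2])/d[2]
def proj(C,X):
    p,M,o=C; v=(np.atleast_2d(X)-o)@M
    return np.c_[p["cx"]+p["fx"]*v[:,0]/-v[:,2], p["cy"]-p["fy"]*v[:,1]/-v[:,2]]
E
python3 - <<'E'
from h import *
print([k for k in camera_params("top")])
S,T=cam("scene"),cam("top")
for n,z,a,b in [("stand",0,(378.3,217),(399.3,241.5)),("rack",0,(325.9,258.7),(303.3,233.8)),("cap",.124,(385.6,176),(411.3,232.8)),("long tip",.005,(290.8,222.6),(313.5,241)),("short tip",.019,(0,0),(284.7,228.6))]:
    print(n,at_z(S,a,z).round(4),at_z(T,b,z).round(4))
E
```

```text
['fx', 'fy', 'cx', 'cy', 'origin', 'rotation']
stand [0.5201 0.022  0.    ] [0.5175 0.0266 0.    ]
rack [0.4892 0.2279 0.    ] [0.4922 0.2246 0.    ]
cap [0.5213 0.0128 0.124 ] [0.519  0.0243 0.124 ]
long tip [0.6401 0.2192 0.005 ] [0.4814 0.2005 0.005 ]
short tip [5.256  0.4854 0.019 ] [0.4925 0.2627 0.019 ]
```

The tall drift, right handle at about (315,230) in top and (340,213) in scene, is the long one. It stands on the stand's side of the rack. The stand is at (405,237) in top. I'll move over the stand for a close look, then on to the rack.

>>> {"name": "send_rows", "arguments": {
  "plan": [
    {"angular":[0,0,-0.38],"travel":[6.0,11.2,0.6],"claw":85},
    {"angular":[0,0,-0.38],"travel":[6.0,11.2,0.6],"claw":85},
    {"angular":[0,0,-0.38],"travel":[6.0,11.2,0.6],"claw":85},
    {"angular":[0,0,-0.38],"travel":[6.0,11.2,0.6],"claw":85},
    {"angular":[0,0,-0.38],"travel":[6.0,11.2,0.6],"claw":60},
    {"angular":[0,0,-0.38],"travel":[6.0,11.2,0.6],"claw":60},
    {"angular":[0,0,-0.38],"travel":[6.0,11.2,0.6],"claw":60},
    {"angular":[0,0,-0.38],"travel":[6.0,11.2,0.6],"claw":60},
    {"angular":[0,0,-0.38],"travel":[6.0,11.2,0.6],"claw":60},
    {"angular":[0,0,-0.38],"travel":[6.0,11.2,0.6],"claw":60},
    {"angular":[0,0,-0.38],"travel":[6.0,11.2,0.6],"claw":60},
    {"angular":[0,0,-0.38],"travel":[6.0,11.2,0.6],"claw":60}
  ]
}}

```text
clock: 2.3
ee_pos: [0.4965, -0.0055, 0.2768]
eef_rot: [3.142, -0.001, 0.002]
wrist_force: [1.2, -2.1, 0.1]
finger_gap: 0.701
gripper_force: 0.0
```

>>> {"name": "send_rows", "arguments": {
  "plan": [
    {"angular":[0,0,0],"travel":[0,0,0],"claw":60},
    {"angular":[0,0,0],"travel":[0,0,0],"claw":60},
    {"angular":[0,0,0],"travel":[0,0,0],"claw":60}
  ]
}}

```text
clock: 2.6
ee_pos: [0.4957, -0.0083, 0.2764]
eef_rot: [3.141, 0.0, 0.001]
wrist_force: [-0.3, 0.6, 0.2]
finger_gap: 0.703
gripper_force: 0.0
```

```bash
cat >> h.py <<'E'
def look(name, things, crop=None, scale=2):
    s=state(); im=camera("wrist"); C=cam("wrist",s)
    out={n:[(np.round(d["pixel"],1).tolist(),round(d["p"],2)) for d in mark_of("wrist",n)[:2]] for n in things}
    np.save(f"pics/{name}.npy",im); np.save(f"pics/{name}_s.npy",np.r_[s["ee_pos"],s["eef_rot"]])
    if crop is None: cv2.imwrite(f"pics/{name}.png",im[:,:,::-1])
    else:
        a,b,c,d=crop; cv2.imwrite(f"pics/{name}.png",cv2.resize(im[b:d,a:c,::-1],None,fx=scale,fy=scale,interpolation=cv2.INTER_CUBIC))
    return s,C,out
E
python3 - <<'E'
from h import *
s,C,o=look("w1",["stand","cap_middle","drift_long","rack"])
print(o)
for n,z in [("stand",0),("cap_middle",.124),("drift_long",.005),("rack",0)]:
    for px,p in o[n]: print(n,p,at_z(C,px,z).round(4))
E
```

```text
{'stand': [([284.6, 147.0], 0.38)], 'cap_middle': [([278.2, 159.2], 0.87)], 'drift_long': [], 'rack': [([121.4, 165.9], 0.89)]}
stand 0.38 [0.5155 0.0346 0.    ]
cap_middle 0.87 [0.5234 0.0268 0.124 ]
rack 0.89 [0.4923 0.2313 0.    ]
```

View pics/w1.png

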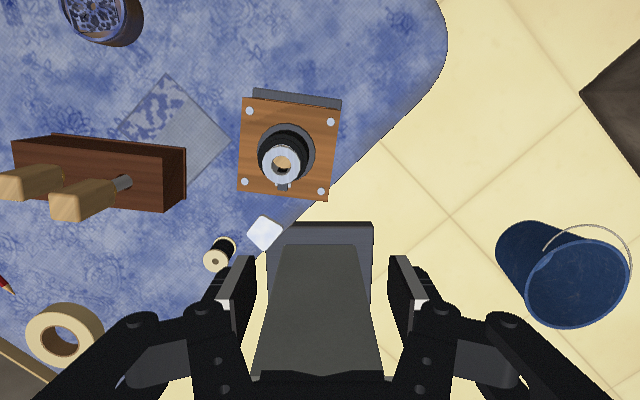

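The wrist picture shows the stand with the cap at about (283,163) and its hole near (282,162). The long drift's handle is at about (85,195), leaning out to the left, and its shaft at about (123,182). Next is a closer look at the cap.

>>> {"name": "send_rows", "arguments": {
  "plan": [
    {"angular":[0,0,0],"travel":[0.2,0.6,-0.8],"claw":60},
    {"angular":[0,0,0],"travel":[0.2,0.6,-1.5],"claw":60},
    {"angular":[0,0,0],"travel":[0.2,0.6,-1.5],"claw":60},
    {"angular":[0,0,0],"travel":[0.2,0.6,-1.5],"claw":60}
  ]
}}

```text
clock: 3.25
ee_pos: [0.506, 0.0218, 0.2024]
eef_rot: [-3.142, 0.0, 0.001]
wrist_force: [0.3, 0.3, 1.6]
finger_gap: 0.702
gripper_force: 0.0
```

```bash
python3 - <<'E'
from h import *
s,C,o=look("w2",["cap_middle"],(200,80,440,260),3)
print(s["ee_pos"],s["wrist_force"],o)
for px,p in o["cap_middle"]: print(p,at_z(C,px,.124).round(4))
E
```

```text
[0.5059827  0.02183621 0.20240207] [0.33337783 0.25425631 1.58425247] {'cap_middle': [([312.3, 199.5], 0.55)]}
0.55 [0.5216 0.0271 0.124 ]
```

View pics/w2.png

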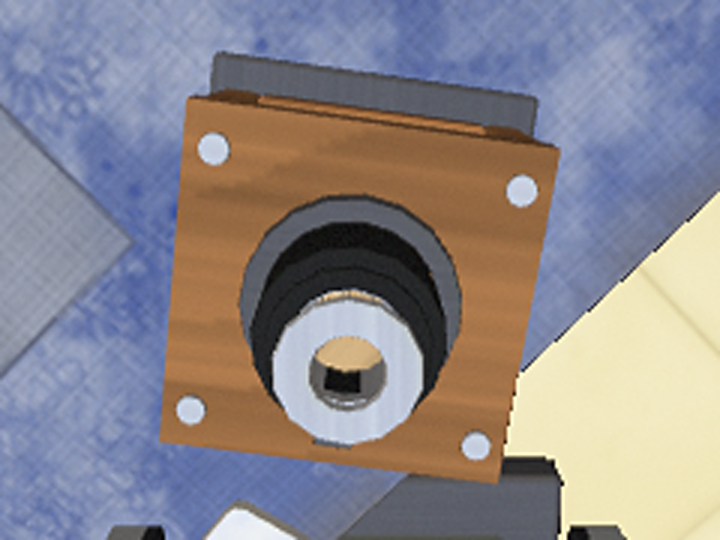

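The crop shows the washer centred at about (348,367), with its hole at about (347,370), full-picture (316,203). Plate screws are at (213,149), (522,191), (190,410) and (476,446). I'll fit these for the hole position and the stand axis.

```bash
python3 - <<'E'
from h import *
im=np.load("pics/w2.npy"); v=np.load("pics/w2_s.npy"); C=cam("wrist",dict(ee_pos=v[:3],eef_rot=v[3:]))
g=im.astype(int); m=((g.min(2)>125)&(g.max(2)-g.min(2)<60)).astype(np.uint8)
cs,h=cv2.findContours(m[140:240,270:360],cv2.RETR_CCOMP,cv2.CHAIN_APPROX_NONE)
for c in cs:
    if len(c)>25:
        e=cv2.fitEllipse(c); px=np.array(e[0])+[270,140]; print(len(c),np.round(e[1],1),px.round(1),at_z(C,px,.124).round(4))
sc=[at_z(C,(200+a/3,80+b/3),.074) for a,b in [(213,149),(522,191),(190,410),(476,446)]]
print(np.round(sc,4),np.mean(sc,0).round(4))
d=sc[0]-sc[1]+sc[2]-sc[3]; print("stand yaw of y-ish edge",np.degrees(np.arctan2(d[1],d[0]))-90)
E
```

```text
157 [48.1 49.4] [315.4 203.2] [0.5192 0.0251 0.124 ]
74 [25.4 26.4] [315.2 204.1] [0.5186 0.0252 0.124 ]
[[ 0.5599  0.0585  0.074 ]
 [ 0.5499 -0.0178  0.074 ]
 [ 0.4919  0.0675  0.074 ]
 [ 0.4818 -0.0088  0.074 ]] [0.5209 0.0249 0.074 ]
stand yaw of y-ish edge -7.505929940709848
```

>>> {"name": "send_rows", "arguments": {
  "plan": [
    {"angular":[0,0,0],"travel":[-0.5,2.0,1.0],"claw":60},
    {"angular":[0,0,0],"travel":[-1.0,3.7,1.6],"claw":60},
    {"angular":[0,0,0],"travel":[-1.0,3.7,1.6],"claw":60},
    {"angular":[0,0,0],"travel":[-1.0,3.7,1.6],"claw":60},
    {"angular":[0,0,0],"travel":[-1.0,3.7,1.6],"claw":60},
    {"angular":[0,0,0],"travel":[-1.0,3.7,1.6],"claw":60},
    {"angular":[0,0,0],"travel":[-1.0,3.7,1.6],"claw":60}
  ]
}}

```text
clock: 4.05
ee_pos: [0.4563, 0.2065, 0.2818]
eef_rot: [3.142, -0.001, 0.001]
wrist_force: [-0.5, 0.4, -0.0]
finger_gap: 0.703
gripper_force: 0.0
```

```bash
python3 - <<'E'
from h import *
s,C,o=look("w3",["rack","drift_long","drift_short"])
print(s["ee_pos"],s["eef_rot"],o)
E
```

```text
[0.45629687 0.20647693 0.2818016 ] [ 3.14150030e+00 -6.94401562e-04  1.36709153e-03] {'rack': [([299.2, 130.4], 0.86)], 'drift_long': [], 'drift_short': [([269.1, 128.8], 0.77)]}
```

View pics/w3.png

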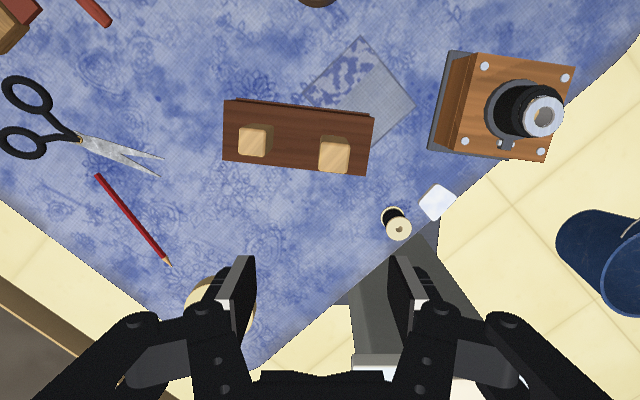

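The rack is seen from above. The long drift's handle top is at about (334,157) and the short one's at about (252,142). I'll fit the tops.

```bash
python3 - <<'E'
from h import *
im=np.load("pics/w3.npy"); v=np.load("pics/w3_s.npy"); C=cam("wrist",dict(ee_pos=v[:3],eef_rot=v[3:]))
for n,(a,b,c,d),z in [("long",(305,125,365,185),.147),("short",(225,115,285,170),.116)]:
    g=im[b:d,a:c].astype(int); m=((g[...,0]>170)&(g[...,2]<170)&(g[...,0]-g[...,2]>30)).astype(np.uint8)
    cs,_=cv2.findContours(m,cv2.RETR_EXTERNAL,cv2.CHAIN_APPROX_NONE); k=max(cs,key=cv2.contourArea)[:,0]+[a,b]
    P=np.array([at_z(C,p,z)[:2] for p in k]); r=cv2.minAreaRect((P*1000).astype(np.float32)); print(n,len(k),np.round(r[0],1),np.round(r[1],1),round(r[2],1))
corn=[at_z(C,p,.06) for p in [(223,160),(366,176),(374,116),(226,99)]]
print(np.round(corn,4),np.mean(corn,0))
d=corn[0]-corn[1]; print(np.degrees(np.arctan2(d[1],d[0]))-90)
cv2.imwrite("pics/w3c.png",cv2.resize(im[85:195,210:390,::-1],None,fx=4,fy=4,interpolation=cv2.INTER_CUBIC))
E
```

```text
long 105 [488.6 196.7] [22.6 22.6] 83.4
short 97 [496.4 265.8] [22.5 22.4] 83.9
[[0.4706 0.3076 0.06  ]
 [0.4541 0.1591 0.06  ]
 [0.5152 0.1537 0.06  ]
 [0.5309 0.2995 0.06  ]] [0.4927161 0.2299847 0.06     ]
-6.341475505888354
```

View pics/w3c.png

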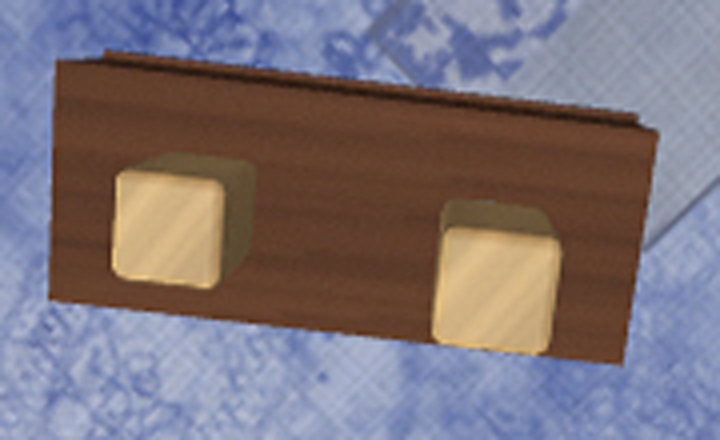

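>>> {"name": "send_rows", "arguments": {
  "plan": [
    {"angular":[0,0,-0.115],"travel":[0.65,-0.2,-0.8],"claw":55},
    {"angular":[0,0,-0.115],"travel":[0.65,-0.2,-1.2],"claw":55},
    {"angular":[0,0,-0.115],"travel":[0.65,-0.2,-1.7],"claw":55},
    {"angular":[0,0,-0.115],"travel":[0.65,-0.2,-2.3],"claw":55},
    {"angular":[0,0,-0.115],"travel":[0.65,-0.2,-2.9],"claw":55},
    {"angular":[0,0,-0.115],"travel":[0.65,-0.2,-3.2],"claw":55},
    {"angular":[0,0,-0.115],"travel":[0.65,-0.2,-3.2],"claw":55},
    {"angular":[0,0,-0.115],"travel":[0.65,-0.2,-3.2],"claw":55}
  ]
}}

```text
clock: 5.05
ee_pos: [0.4888, 0.1969, 0.1219]
eef_rot: [-3.142, -0.0, -0.114]
wrist_force: [-0.4, -0.4, 0.6]
finger_gap: 0.641
gripper_force: 0.0
```

>>> {"name": "send_rows", "arguments": {
  "plan": [
    {"angular":[0,0,0],"travel":[0,0,0],"claw":15},
    {"angular":[0,0,0],"travel":[0,0,0],"claw":15},
    {"angular":[0,0,0],"travel":[0,0,0],"claw":15},
    {"angular":[0,0,0],"travel":[0,0,0],"claw":15},
    {"angular":[0,0,0],"travel":[0,0,0],"claw":15},
    {"angular":[0,0,0],"travel":[0,0,0],"claw":15},
    {"angular":[0,0,0],"travel":[0,0,0],"claw":15},
    {"angular":[0,0,0],"travel":[0,0,0],"claw":15}
  ]
}}

```text
clock: 5.85
ee_pos: [0.489, 0.1973, 0.1226]
eef_rot: [-3.141, -0.002, -0.113]
wrist_force: [0.7, -0.8, 6.0]
finger_gap: 0.276
gripper_force: 58.6
```

>>> {"name": "send_rows", "arguments": {
  "plan": [
    {"angular":[0,0,0],"travel":[0,0,0.3],"claw":15},
    {"angular":[0,0,0],"travel":[0,0,0.9],"claw":15},
    {"angular":[0,0,0],"travel":[0,0,1.7],"claw":15},
    {"angular":[0,0,0],"travel":[0,0,2.5],"claw":15},
    {"angular":[0,0,0],"travel":[0,0,3.0],"claw":15},
    {"angular":[0,0,0],"travel":[0.2,-0.9,3.0],"claw":15},
    {"angular":[0,0,0],"travel":[0.4,-1.8,3.0],"claw":15},
    {"angular":[0,0,0],"travel":[0.5,-2.7,3.0],"claw":15},
    {"angular":[0,0,0],"travel":[0.6,-3.2,3.0],"claw":15},
    {"angular":[0,0,0],"travel":[0.6,-3.44,3.0],"claw":15},
    {"angular":[0,0,0],"travel":[0.6,-3.44,3.0],"claw":15},
    {"angular":[0,0,0],"travel":[0.6,-3.44,3.0],"claw":15}
  ]
}}

```text
clock: 7.05
ee_pos: [0.5183, 0.026, 0.2717]
eef_rot: [-3.141, -0.0, -0.113]
wrist_force: [-0.0, -0.5, -0.8]
finger_gap: 0.271
gripper_force: 59.1
```

```bash
python3 - <<'E'
from h import *
s,C,o=look("w4",["cap_middle","drift_long"],(220,60,420,210),4)
print(s["ee_pos"],s["eef_rot"],s["wrist_force"],s["ft_torque"],s["finger_gap"],o)
Rt=R.from_euler("xyz",s["eef_rot"]).as_matrix()
print("tip px pred",proj(C,s["ee_pos"]+Rt@[0,0,.1176]),"hole pred",proj(C,[.5189,.0251,.124]))
E
```

```text
[0.51833508 0.02602575 0.27165491] [-3.14114200e+00 -2.32673785e-04 -1.13136839e-01] [-1.21642135e-04 -5.38686912e-01 -7.93775045e-01] [ 0.02886725  0.0515141  -0.05010345] 0.2711012094839024 {'cap_middle': [([321.4, 188.3], 0.82)], 'drift_long': [([320.8, 204.4], 0.56)]}
tip px pred [[320.82504636 204.21177064]] hole pred [[321.96936155 192.51931347]]
```

View pics/w4.png

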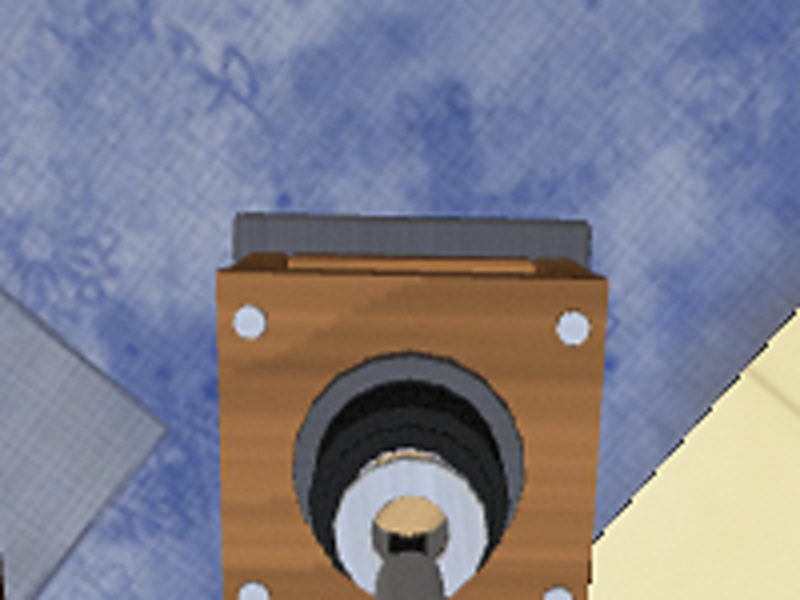

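The crop shows the washer's hole at about (410,530), full-picture (322.5,192.5). The drift tip's far edge is near (410,552), full-picture (322.5,198). I'll measure the tip edge more finely and compute the offset.

```bash
python3 - <<'E'
from h import *
im=np.load("pics/w4.npy"); v=np.load("pics/w4_s.npy"); C=cam("wrist",dict(ee_pos=v[:3],eef_rot=v[3:]))
g=im.mean(2).astype(int)
for r in range(188,222,2): print(r,g[r,302:346:2])
print(g[180:206,320:326].mean(1).round())
for px,z in [((322.5,205.7),.1541),((322.4,192.5),.124)]: print(at_z(C,px,z).round(4))
m=((im.min(2)>125)&(im.max(2).astype(int)-im.min(2)<60)).astype(np.uint8)[165:215,295:350]
cs,h=cv2.findContours(m,cv2.RETR_CCOMP,cv2.CHAIN_APPROX_NONE)
for c in cs:
    if len(c)>25: print(len(c),cv2.boundingRect(c))
E
```

```text
188 [ 34 152 195 189 190 191 135 157 161 163 166 166 164 161 145 194 197 189
 192 202  32  33]
190 [ 32 193 198 191 193 192 158 164 165 165 168 163 164 153 120 177 195 187
 191 202  29  38]
192 [ 30 206 197 190 194 172  85 147 173 171 168 172 161 122  87 173 196 190
 190 199  30  31]
194 [ 31 198 198 192 193 191  84  92   8  46  64  32  47  85  90 150 191 191
 192 200  42  34]
196 [ 32 183 199 191 190 192  71  93  10  18  11  11  50  86  87 198 192 193
 191 201  25  91]
198 [ 30 109 199 193 190 191 138  90  56  91  91  90  47  85 132 197 191 193
 190 162  44 122]
200 [115  36 205 194 191 192 195  92  90  89  92  90  88  98 206 195 189 195
 194  41 107 107]
202 [102  62 115 200 193 193 176  94  89  91  87  88  92  84 214 192 192 198
 201 101 104 105]
204 [ 98 101  93 194 194 195 123  95  87  92  91  91  91  86 145 194 192 202
 102 100 102 100]
206 [102 100 102  97 202 198  97  95  90  89  90  89  89  88  71 195 201 102
  98 102 100 103]
208 [105 100 101  98  96 138  98  95  88  91  92  91  89  83  77 209 103 102
 106 102 104 104]
210 [100 101 101 101 102 100 101  94  88  89  92  89  89  86  79 102 102 102
 103 104 103 103]
212 [103 105 104 102 104 101 100  92  89  89  92  89  87  85  82 104 101 101
 103 102 104 103]
214 [107 106 106 108 106 109  99  93  88  88  92  89  91  87  81 109 109 110
 109 107 110 108]
216 [109 110 108 109 110 115  98  90  88  90  91  93  90  88  84 112 111 111
 111 110 113 112]
218 [ 99 102 104 104 104 107  99  90  87  90  91  90  90  90  83 103 103 102
 102 101 100 103]
220 [130 123 127 120 119 116  97  90  89  91  91  91  89  90  81 117 124 133
 134 124 132 132]
[196. 197. 197. 194. 163. 163. 166. 166. 165. 166. 166. 167. 170. 123.
  39.  14.  14.  21.  86.  90.  90.  89.  89.  90.  90.  90.]
[0.5171 0.0249 0.1541]
[0.5189 0.0247 0.124 ]
149 (8, 10, 39, 34)
```

>>> {"name": "send_rows", "arguments": {
  "plan": [
    {"angular":[0,0,0],"travel":[0.032,0,-0.2],"claw":15},
    {"angular":[0,0,0],"travel":[0.032,0,-0.4],"claw":15},
    {"angular":[0,0,0],"travel":[0.032,0,-0.5],"claw":15},
    {"angular":[0,0,0],"travel":[0.032,0,-0.55],"claw":15},
    {"angular":[0,0,0],"travel":[0.032,0,-0.58],"claw":15},
    {"angular":[0,0,0],"travel":[0.032,0,-0.6],"claw":15},
    {"angular":[0,0,0],"travel":[0.032,0,-0.62],"claw":15},
    {"angular":[0,0,0],"travel":[0.032,0,-0.64],"claw":15},
    {"angular":[0,0,0],"travel":[0.032,0,-0.64],"claw":15}
  ]
}}

```text
clock: 8.1
ee_pos: [0.5201, 0.0253, 0.2394]
eef_rot: [-3.141, -0.0, -0.113]
wrist_force: [0.1, 0.7, -2.1]
finger_gap: 0.272
gripper_force: 59.1
```

>>> {"name": "send_rows", "arguments": {
  "plan": [
    {"angular":[0,0,0],"travel":[0,0,-0.02],"claw":15},
    {"angular":[0,0,0],"travel":[0,0,-0.04],"claw":15},
    {"angular":[0,0,0],"travel":[0,0,-0.06],"claw":15},
    {"angular":[0,0,0],"travel":[0,0,-0.06],"claw":15}
  ]
}}

```text
clock: 8.5
ee_pos: [0.52, 0.0253, 0.2363]
eef_rot: [-3.141, 0.0, -0.113]
wrist_force: [0.8, -0.3, -0.7]
finger_gap: 0.274
gripper_force: 59.1
```

The drift is in the hole: it is 5 mm below the cap face with no force. I'll carry on down.

>>> {"name": "send_rows", "arguments": {
  "plan": [
    {"angular":[0,0,0],"travel":[0,0,-0.05],"claw":15},
    {"angular":[0,0,0],"travel":[0,0,-0.1],"claw":15},
    {"angular":[0,0,0],"travel":[0,0,-0.15],"claw":15},
    {"angular":[0,0,0],"travel":[0,0,-0.2],"claw":15},
    {"angular":[0,0,0],"travel":[0,0,-0.24],"claw":15},
    {"angular":[0,0,0],"travel":[0,0,-0.28],"claw":15},
    {"angular":[0,0,0],"travel":[0,0,-0.28],"claw":15}
  ]
}}

```text
clock: 9.2
ee_pos: [0.52, 0.0253, 0.2222]
eef_rot: [-3.142, 0.0, -0.113]
wrist_force: [0.5, 0.2, -0.8]
finger_gap: 0.273
gripper_force: 59.1
```

>>> {"name": "send_rows", "arguments": {
  "plan": [
    {"angular":[0,0,0],"travel":[0,0,-0.03],"claw":15},
    {"angular":[0,0,0],"travel":[0,0,-0.06],"claw":15},
    {"angular":[0,0,0],"travel":[0,0,-0.09],"claw":15},
    {"angular":[0,0,0],"travel":[0,0,-0.12],"claw":15},
    {"angular":[0,0,0],"travel":[0,0,-0.15],"claw":15},
    {"angular":[0,0,0],"travel":[0,0,-0.18],"claw":15}
  ]
}}

```text
clock: 9.8
ee_pos: [0.5203, 0.0253, 0.2139]
eef_rot: [-3.141, -0.001, -0.113]
wrist_force: [0.1, -0.5, 9.8]
finger_gap: 0.274
gripper_force: 60.3
```

Contact with the plug gives about 10 N, and it is sliding. I'll keep pressing slowly.

>>> {"name": "send_rows", "arguments": {
  "plan": [
    {"angular":[0,0,0],"travel":[0,0,-0.03],"claw":15},
    {"angular":[0,0,0],"travel":[0,0,-0.06],"claw":15},
    {"angular":[0,0,0],"travel":[0,0,-0.09],"claw":15},
    {"angular":[0,0,0],"travel":[0,0,-0.12],"claw":15},
    {"angular":[0,0,0],"travel":[0,0,-0.15],"claw":15},
    {"angular":[0,0,0],"travel":[0,0,-0.18],"claw":15},
    {"angular":[0,0,0],"travel":[0,0,-0.21],"claw":15},
    {"angular":[0,0,0],"travel":[0,0,-0.24],"claw":15},
    {"angular":[0,0,0],"travel":[0,0,-0.27],"claw":15},
    {"angular":[0,0,0],"travel":[0,0,-0.3],"claw":15}
  ]
}}

```text
clock: 10.8
ee_pos: [0.5205, 0.0253, 0.1993]
eef_rot: [-3.141, -0.002, -0.113]
wrist_force: [-1.5, 0.6, 9.2]
finger_gap: 0.273
gripper_force: 60.4
```

>>> {"name": "send_rows", "arguments": {
  "plan": [
    {"angular":[0,0,0],"travel":[0,0,-0.03],"claw":15},
    {"angular":[0,0,0],"travel":[0,0,-0.06],"claw":15},
    {"angular":[0,0,0],"travel":[0,0,-0.09],"claw":15},
    {"angular":[0,0,0],"travel":[0,0,-0.12],"claw":15},
    {"angular":[0,0,0],"travel":[0,0,-0.15],"claw":15},
    {"angular":[0,0,0],"travel":[0,0,-0.18],"claw":15},
    {"angular":[0,0,0],"travel":[0,0,-0.21],"claw":15},
    {"angular":[0,0,0],"travel":[0,0,-0.24],"claw":15},
    {"angular":[0,0,0],"travel":[0,0,-0.27],"claw":15},
    {"angular":[0,0,0],"travel":[0,0,-0.3],"claw":15}
  ]
}}

```text
clock: 11.8
ee_pos: [0.5202, 0.0253, 0.1839]
eef_rot: [-3.141, -0.001, -0.113]
wrist_force: [-0.7, -0.6, -0.6]
finger_gap: 0.274
gripper_force: 59.3
```

>>> {"name": "send_rows", "arguments": {
  "plan": [
    {"angular":[0,0,0],"travel":[0,0,-0.03],"claw":15},
    {"angular":[0,0,0],"travel":[0,0,-0.06],"claw":15},
    {"angular":[0,0,0],"travel":[0,0,-0.09],"claw":15},
    {"angular":[0,0,0],"travel":[0,0,-0.12],"claw":15},
    {"angular":[0,0,0],"travel":[0,0,-0.12],"claw":15}
  ]
}}

```text
clock: 12.3
ee_pos: [0.52, 0.0253, 0.1771]
eef_rot: [-3.142, 0.0, -0.113]
wrist_force: [-0.5, 0.3, -1.4]
finger_gap: 0.273
gripper_force: 59.3
```

```bash
python3 - <<'E'
from h import *
im=camera("scene"); S=cam("scene")
for n in ["slug","stand"]: print(n,mark_of("scene",n)[:2],recognise("scene",n)[:2])
print(proj(S,[[.521,.025,.008]]))
cv2.imwrite("pics/s5.png",cv2.resize(im[140:250,320:440,::-1],None,fx=5,fy=5,interpolation=cv2.INTER_CUBIC))
E
```

```text
slug [{'pixel': [382.3, 215.8], 'p': 0.73}] [{'pixel': [406.9, 243.4], 'p': 0.53}]
stand [{'pixel': [379.9, 216.4], 'p': 0.95}] [{'pixel': [379.6, 203.7], 'p': 0.77}]
[[377.5450067  214.90764914]]
```

View pics/s5.png

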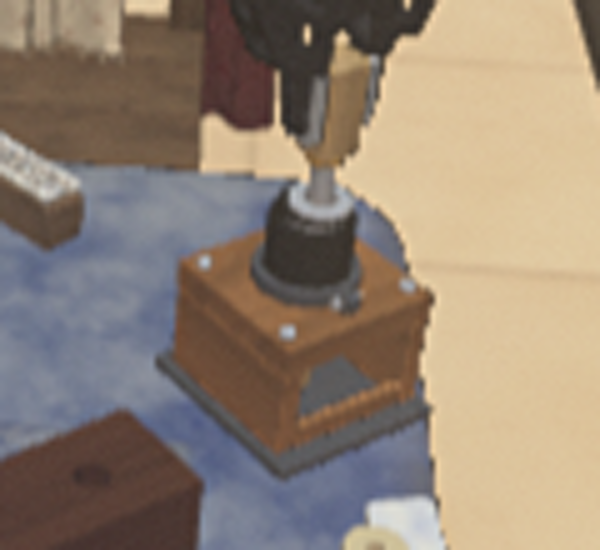

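The scene crop shows the drift deep in the sleeve with the handle above the cap. The rack's empty hole is at crop (93,475). The plug isn't clearly visible past the cheek, so I'll withdraw straight up and look down the bore.

>>> {"name": "send_rows", "arguments": {
  "plan": [
    {"angular":[0,0,0],"travel":[0,0,0.15],"claw":15},
    {"angular":[0,0,0],"travel":[0,0,0.4],"claw":15},
    {"angular":[0,0,0],"travel":[0,0,0.7],"claw":15},
    {"angular":[0,0,0],"travel":[0,0,1.0],"claw":15},
    {"angular":[0,0,0],"travel":[0,0,1.3],"claw":15},
    {"angular":[0,0,0],"travel":[0,0,1.6],"claw":15},
    {"angular":[0,0,0],"travel":[0,0,1.88],"claw":15},
    {"angular":[0,0,0],"travel":[-0.15,0.7,1.88],"claw":15},
    {"angular":[0,0,0],"travel":[-0.3,1.4,1.88],"claw":15},
    {"angular":[0,0,0],"travel":[-0.3,1.4,1.88],"claw":15}
  ]
}}

```text
clock: 13.55
ee_pos: [0.5043, 0.0982, 0.2724]
eef_rot: [-3.14, -0.0, -0.111]
wrist_force: [-0.0, -1.4, -1.5]
finger_gap: 0.275
gripper_force: 59.5
```

```bash
python3 - <<'E'
from h import *
s,C,o=look("w6",["slug","rack"],(300,60,500,210),4)
print(s["ee_pos"],s["wrist_force"],o, proj(C,[[.519,.025,.124],[.521,.025,.008]]))
E
```

```text
[0.50430172 0.09824267 0.27240765] [-0.02858468 -1.41055462 -1.48002688] {'slug': [], 'rack': [([213.6, 184.9], 0.97)]} [[407.91252864 166.58035885]
 [383.27036207 144.63456626]]
```

View pics/w6.png

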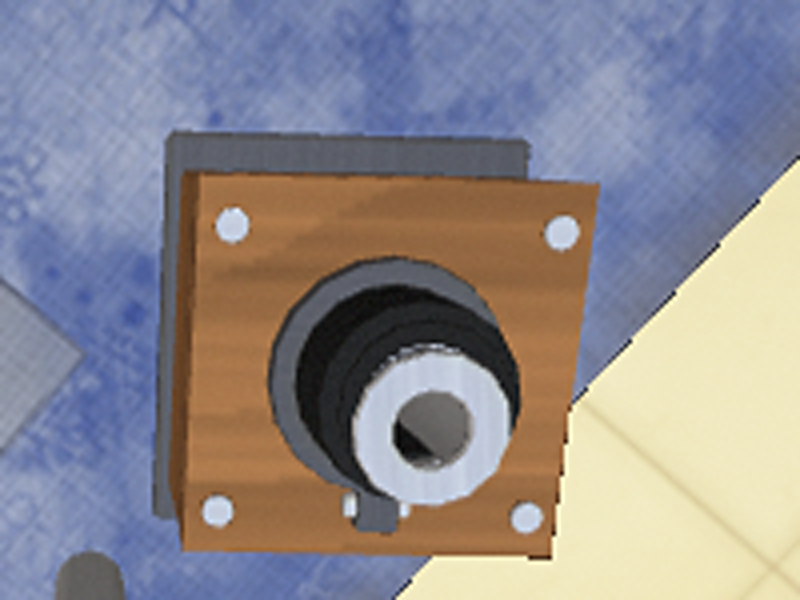

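The bore is now empty: only dark and steel show through the cap hole at (432,430), with no wood. Now back above the rack.

>>> {"name": "send_rows", "arguments": {
  "plan": [
    {"angular":[0,0,0],"travel":[-0.12,0.7,0],"claw":15},
    {"angular":[0,0,0],"travel":[-0.24,1.4,0],"claw":15},
    {"angular":[0,0,0],"travel":[-0.31,1.9,0],"claw":15},
    {"angular":[0,0,0],"travel":[-0.332,2.04,-0.2],"claw":15},
    {"angular":[0,0,0],"travel":[-0.332,2.04,-0.6],"claw":15},
    {"angular":[0,0,0],"travel":[-0.332,2.04,-1.2],"claw":15},
    {"angular":[0,0,0],"travel":[-0.332,2.04,-1.6],"claw":15},
    {"angular":[0,0,0],"travel":[-0.332,2.04,-1.75],"claw":15},
    {"angular":[0,0,0],"travel":[-0.332,2.04,-1.75],"claw":15},
    {"angular":[0,0,0],"travel":[-0.332,2.04,-1.75],"claw":15}
  ]
}}

```text
clock: 14.7
ee_pos: [0.489, 0.1969, 0.1849]
eef_rot: [-3.141, -0.001, -0.114]
wrist_force: [0.2, 0.3, 0.1]
finger_gap: 0.272
gripper_force: 59.7
```

>>> {"name": "send_rows", "arguments": {
  "plan": [
    {"angular":[0,0,0],"travel":[0,0,-0.08],"claw":15},
    {"angular":[0,0,0],"travel":[0,0,-0.14],"claw":15},
    {"angular":[0,0,0],"travel":[0,0,-0.2],"claw":15},
    {"angular":[0,0,0],"travel":[0,0,-0.26],"claw":15},
    {"angular":[0,0,0],"travel":[0,0,-0.26],"claw":15}
  ]
}}

```text
clock: 15.2
ee_pos: [0.4883, 0.1973, 0.1705]
eef_rot: [3.141, 0.001, -0.113]
wrist_force: [-0.3, -0.0, -1.3]
finger_gap: 0.274
gripper_force: 59.7
```

>>> {"name": "send_rows", "arguments": {
  "plan": [
    {"angular":[0,0,0],"travel":[0,0,-0.12],"claw":15},
    {"angular":[0,0,0],"travel":[0,0,-0.28],"claw":15},
    {"angular":[0,0,0],"travel":[0,0,-0.44],"claw":15},
    {"angular":[0,0,0],"travel":[0,0,-0.6],"claw":15},
    {"angular":[0,0,0],"travel":[0,0,-0.74],"claw":15},
    {"angular":[0,0,0],"travel":[0,0,-0.85],"claw":15},
    {"angular":[0,0,0],"travel":[0,0,-0.91],"claw":15},
    {"angular":[0,0,0],"travel":[0,0,-0.94],"claw":15},
    {"angular":[0,0,0],"travel":[0,0,-0.95],"claw":15},
    {"angular":[0,0,0],"travel":[0,0,-0.95],"claw":15}
  ]
}}

```text
clock: 16.2
ee_pos: [0.4885, 0.1974, 0.1236]
eef_rot: [-3.141, -0.0, -0.113]
wrist_force: [-0.4, -0.0, -1.8]
finger_gap: 0.273
gripper_force: 59.7
```

Still unloaded, about 1 mm above the floor. I'll lower that last millimetre, release, then retreat.

>>> {"name": "send_rows", "arguments": {
  "plan": [
    {"angular":[0,0,0],"travel":[0,0,-0.01],"claw":15},
    {"angular":[0,0,0],"travel":[0,0,-0.02],"claw":15},
    {"angular":[0,0,0],"travel":[0,0,-0.02],"claw":15}
  ]
}}

```text
clock: 16.5
ee_pos: [0.4885, 0.1974, 0.1226]
eef_rot: [-3.141, -0.0, -0.113]
wrist_force: [-0.2, -0.8, 0.3]
finger_gap: 0.269
gripper_force: 59.9
```

>>> {"name": "send_rows", "arguments": {
  "plan": [
    {"angular":[0,0,0],"travel":[0,0,0],"claw":28},
    {"angular":[0,0,0],"travel":[0,0,0],"claw":40},
    {"angular":[0,0,0],"travel":[0,0,0],"claw":55},
    {"angular":[0,0,0],"travel":[0,0,0],"claw":55},
    {"angular":[0,0,0],"travel":[0,0,0],"claw":55},
    {"angular":[0,0,0],"travel":[0,0,0],"claw":55}
  ]
}}

```text
clock: 17.1
ee_pos: [0.4885, 0.1973, 0.1224]
eef_rot: [-3.141, -0.0, -0.113]
wrist_force: [0.2, 0.2, -0.1]
finger_gap: 0.644
gripper_force: 0.0
```

>>> {"name": "send_rows", "arguments": {
  "plan": [
    {"angular":[0,0,0],"travel":[0,0,0.3],"claw":55},
    {"angular":[0,0,0],"travel":[0,0,0.9],"claw":55},
    {"angular":[0,0,0],"travel":[0,0,1.6],"claw":55},
    {"angular":[0,0,0],"travel":[0,0,2.4],"claw":55},
    {"angular":[0,0,0],"travel":[-0.8,-0.5,3.2],"claw":55},
    {"angular":[0,0,0],"travel":[-1.2,-1.0,3.4],"claw":55},
    {"angular":[0,0,0],"travel":[-1.2,-1.0,3.4],"claw":55},
    {"angular":[0,0,0],"travel":[-1.2,-1.0,3.4],"claw":55}
  ]
}}

```text
clock: 17.9
ee_pos: [0.4284, 0.1471, 0.293]
eef_rot: [-3.141, -0.002, -0.114]
wrist_force: [-0.3, -0.1, -1.0]
finger_gap: 0.646
gripper_force: 0.0
```

```bash
python3 - <<'E'
from h import *
s,C,o=look("w7",["slug","drift_long","drift_short","rack"])
print(s["clock"],s["ee_pos"],s["wrist_force"],o)
im=camera("scene"); print(mark_of("scene","slug"),mark_of("scene","drift_long"))
w=np.load("pics/w7.npy")[:,:,::-1]
c=cv2.resize(im[140:280,270:430,::-1],(456,400),interpolation=cv2.INTER_CUBIC)
cv2.imwrite("pics/f7.png",cv2.resize(np.hstack([w[:,100:440],c]),None,fx=1,fy=1))
E
```

```text
17.9 [0.4284167  0.14710588 0.29301956] [-0.32461972 -0.0771652  -1.04059609] {'slug': [], 'drift_long': [], 'drift_short': [([208.9, 119.8], 0.84)], 'rack': [([244.3, 118.5], 0.73), ([209.2, 116.2], 0.22)]}
[] []
```

View pics/f7.png

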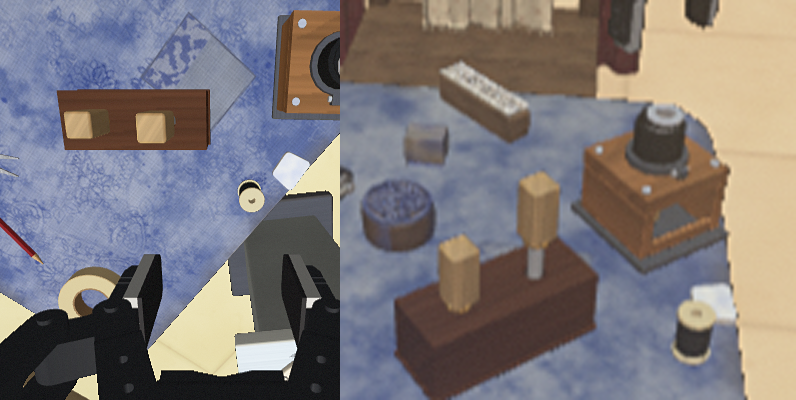

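The drift stands in its hole and the short one is untouched. As a last check of the plug, I'll look obliquely through the bore and read the pixel colours.

>>> {"name": "send_rows", "arguments": {
  "plan": [
    {"angular":[0,0,0],"travel":[-0.4,-0.8,-0.1],"claw":55},
    {"angular":[0,0,0],"travel":[-0.8,-1.6,-0.3],"claw":55},
    {"angular":[0,0,0],"travel":[-1.15,-2.26,-0.45],"claw":55},
    {"angular":[0,0,0],"travel":[-1.15,-2.26,-0.45],"claw":55},
    {"angular":[0,0,0],"travel":[-1.15,-2.26,-0.45],"claw":55},
    {"angular":[0,0,0],"travel":[-1.15,-2.26,-0.45],"claw":55}
  ]
}}

```text
clock: 18.9
ee_pos: [0.3714, 0.0348, 0.2701]
eef_rot: [-3.141, -0.0, -0.113]
wrist_force: [0.6, -0.3, 1.2]
finger_gap: 0.64
gripper_force: 0.0
```

```bash
python3 - <<'E'
from h import *
s,C,o=look("w8",["slug","cap_middle"]); print(s["clock"],s["ee_pos"],o)
im=np.load("pics/w8.npy"); h=proj(C,[.519,.025,.124])[0]; print(h,C[2])
c,r=np.round(h).astype(int)
for k in range(r-12,r+13,2): print(k,[tuple(im[k,j].tolist()) for j in range(c-9,c+10,3)])
im=camera("scene"); print(recognise("scene","slug"))
E
```

```text
18.9 [0.37140062 0.03480851 0.27012669] {'slug': [], 'cap_middle': [([312.3, 22.5], 0.34)]}
[311.37204145  -8.48304611] [0.4489781  0.02577042 0.39583456]
-20 [(22, 20, 21), (18, 16, 14), (23, 25, 25), (15, 18, 20), (12, 16, 15), (18, 21, 19), (17, 20, 17)]
-18 [(18, 17, 18), (16, 17, 17), (19, 19, 20), (18, 15, 18), (12, 10, 11), (18, 19, 17), (13, 16, 19)]
-16 [(17, 17, 18), (12, 15, 17), (15, 16, 15), (22, 23, 24), (23, 21, 23), (19, 20, 21), (19, 15, 18)]
-14 [(20, 16, 15), (16, 19, 19), (17, 20, 20), (18, 22, 23), (16, 21, 21), (23, 23, 22), (18, 21, 21)]
-12 [(21, 21, 22), (17, 19, 20), (19, 22, 22), (22, 21, 20), (21, 21, 25), (20, 21, 21), (13, 15, 18)]
-10 [(21, 20, 21), (22, 23, 25), (16, 18, 19), (19, 20, 21), (17, 16, 18), (20, 20, 21), (19, 22, 19)]
-8 [(17, 19, 21), (19, 18, 15), (24, 24, 26), (18, 20, 20), (21, 24, 24), (20, 19, 23), (16, 18, 20)]
-6 [(16, 14, 20), (17, 19, 19), (15, 20, 21), (18, 20, 23), (18, 13, 16), (18, 19, 19), (20, 19, 21)]
-4 [(21, 21, 22), (17, 17, 20), (21, 22, 23), (19, 19, 22), (17, 18, 20), (18, 21, 22), (18, 19, 23)]
-2 [(19, 18, 22), (21, 21, 22), (18, 18, 18), (17, 18, 20), (24, 25, 27), (24, 22, 22), (18, 18, 22)]
0 [(69, 69, 70), (75, 75, 85), (70, 74, 85), (63, 70, 84), (99, 84, 69), (71, 73, 86), (72, 74, 83)]
2 [(159, 166, 169), (71, 75, 85), (176, 149, 105), (183, 155, 114), (181, 153, 113), (163, 138, 98), (154, 160, 166)]
4 [(159, 166, 180), (117, 121, 122), (183, 154, 111), (181, 153, 112), (170, 144, 103), (124, 109, 84), (169, 178, 193)]
[{'pixel': [395.0, 256.7], 'p': 0.58}, {'pixel': [321.3, 173.5], 'p': 0.49}]
```

```bash
python3 - <<'E'
import numpy as np
im=np.load("pics/w8.npy").astype(int)[0:56:2,276:348:2]
tan=(im[...,0]-im[...,2]>25); b=im.mean(2)
for r in range(im.shape[0]): print(2*r,"".join("T" if tan[r,j] else ("#" if b[r,j]>140 else "g" if b[r,j]>50 else ".") for j in range(im.shape[1])))
E
```

```text
0 TTgg...######gggggTTggg######...gggT
2 TTgg...#######ggTTTTTT######g...gggT
4 TTgg....#######TTTTTTg######g...gggT
6 TTgg....g#########gg########....gggT
8 TTggg....##################g...TgggT
10 TTggg....g################g.....gggT
12 TTTggg....g##############g.....ggggT
14 TTTggg.....g############g......ggg.T
16 TTTgggg.....gg########gg.......gggTT
18 TTTgggg.......gggg##gg........ggggTT
20 TTTTgggg...........g.........gggg.TT
22 TTTTTggg.....................ggggTTT
24 TTTTTgggg...................ggggTTTT
26 TTTTTTgggg.................gggg.TTTT
28 TTTTTTgggggg..............gggggTTTTT
30 TTTTTTTgggggg...........gggggg.TTTTT
32 TTTTTTTT.ggggggg.....ggggggggTTTTTTT
34 TTTTTTTTTgggggggggggggggggg.TTTTTTTT
36 TTTTTTTTTTgggggggggggggggg.TTTTTTTTT
38 TTTTTTTTTTTTg.ggggggggg..TTTTTTTTTTT
40 TTTTTTTTTTTTTTTgggggg.TTTTTTTTTTTTTT
42 TTTTTTTTTTTTTT#ggggggg#TTTTTTTTTTTTT
44 TTTTTTTTTTTTTT#ggggggg#TTTTTTTTTTTTT
46 TTTTTTTTTTTTTT#gggggg##TTTTTTTTTTTTT
48 TTTTTTTTTTTTTTggggggg##TTTTTTTTTTTTT
50 TTTTTTTTTTTTTTTggggggTTTTTTTTTTTTTTT
52 TTTTTTTTTTTTTTTT.....TTTTTTTTTTTTTTT
54 TTTTTTTTTTTTTTTTTTTTTTTTTTTTTTTTTTTT
```

>>> {"name": "send_rows", "arguments": {
  "plan": [
    {"angular":[0,0,0],"travel":[0.9,0,0],"claw":55},
    {"angular":[0,0,0],"travel":[1.8,0,0],"claw":55},
    {"angular":[0,0,0],"travel":[2.65,0,0],"claw":55},
    {"angular":[0,0,0],"travel":[2.65,0,0],"claw":55},
    {"angular":[0,0,0],"travel":[2.65,0,0],"claw":55},
    {"angular":[0,0,0],"travel":[2.65,0,0],"claw":55}
  ]
}}

```text
clock: 19.75
ee_pos: [0.5029, 0.0346, 0.27]
eef_rot: [-3.141, 0.0, -0.113]
wrist_force: [-1.7, 0.6, 1.4]
finger_gap: 0.643
gripper_force: 0.0
```

```bash
python3 - <<'E'
from h import *
s,C,o=look("w9",["slug","cap_middle"]); print(s["clock"],s["ee_pos"],o)
h=proj(C,[.519,.025,.124])[0]; print(h,C[2]); c,r=np.round(h).astype(int)
im=np.load("pics/w9.npy").astype(int)[r-16:r+17,c-18:c+19]
tan=(im[...,0]-im[...,2]>25); b=im.mean(2)
for k in range(im.shape[0]): print(r-16+k,"".join("T" if tan[k,j] else ("#" if b[k,j]>140 else "g" if b[k,j]>50 else ".") for j in range(im.shape[1])))
# predicted edge of slug top for the two hypotheses
for z in (.066,.032):
    a=np.linspace(0,2*np.pi,90); P=proj(C,np.c_[.521+.012*np.cos(a),.025+.012*np.sin(a),0*a+z]); print(z,P.min(0).round(1),P.max(0).round(1))
E
```

```text
19.75 [0.50293386 0.03463485 0.26998878] {'slug': [], 'cap_middle': [([328.4, 171.0], 0.57), ([304.8, 241.2], 0.39)]}
[330.4044808  173.74003886] [0.58057032 0.02562397 0.39566163]
158 .......g#####################gg......
159 .....gg########################gg....
160 .....g##########################gg...
161 ....g############################g...
162 ...g##############################g..
163 ..g################################g.
164 ..#################################g.
165 .g##############gggggg##############g
166 .#############gggggggggg#############
167 .###########gggggggggggggg###########
168 g##########gggggggggggggggg##########
169 ##########gg.........gggggg##########
170 ##########gg.........ggggggg#########
171 #########ggg.........ggggggg#########
172 #########ggg..........ggggggg########
173 #########ggg..........ggggggg########
174 #########ggg..........ggggggg########
175 #########gggg.........ggggggg########
176 #########gggg.........gggggg#########
177 #########gggg.........gggggg#########
178 #########gggg..........ggggg#########
179 ##########ggg..........ggggg#########
180 ##########ggg..........gggg##########
181 g###########gggg...ggggggg###########
182 .############gggggggggggg###########g
183 .g############gggggg#gg#############.
184 ..g##############ggg################T
185 T..################################TT
186 TT.g##############################gTT
187 TTTTg############################TTTT
188 TTTTT###########################TTTTT
189 TTTTTTg########################TTTTTT
190 TTTTTTTTg#####################TTTTTTT
0.066 [316.4 146.4] [340.9 170.7]
0.032 [316.9 141.8] [339.2 164.1]
```

No wood shows in the hole, which fits the plug lying in the tray and rules out it being stuck. The gripper is clear of everything, so I'm handing in.

```bash
python3 -c "
from workcell import *
print(job_done())"
```

```text
the job is handed in; nothing more can be done
None
```

I pressed the plug out of the sleeve with the long drift, stood the drift back in its rack hole, and handed the job in at about 20 s; that the plug is in the tray is inferred from the force dropping to zero and the empty bore, since no picture showed it lying there.

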